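# Close the sample cell and clamp it to the set force

## Robot

A 6-joint arm with a two-finger parallel gripper is mounted at the origin on a cart in front of the work surface, level with it; the furniture and walls round the work are solid. World frame = base frame: x ahead of the robot, y to its left, z up, the work surface at z = 0. Lengths are in m, angles in degrees, forces in N, time in s.
With the tool pointing down it reaches from about 0.4 to 0.825 m from the base axis. Payload 7 kg.
Tool frame: the origin (TCP) lies on the front face of the gripper's body, between the roots of the fingers; the fingertips stand 66 mm ahead of it and the grasp point (between the pads) lies 47 mm ahead of it (ctrl.grasp_offset is the z of the grasp point in the tool frame, in m); z points along the fingers, y is the direction in which the jaws open and shut (so a half turn about z gives the same grasp; the last joint's range is limited). The gripper opens to 88 mm and grips with 3 to 60 N. Pads are 19 mm wide; open, the fingers measure 130 mm over their backs; the gripper's body (78 mm by 193 mm) begins 47 mm behind the grasp point.
Start: joints at [-55.113, 20.546, 0.682, 0, -70.136, -16.507], TCP at [0.213, -0.641, 0.292] pointing down, gripper open.
Joint ranges: [-176.03, 176.03], [-82.01, 121.73], [-58.28, 71.71], [-173.87, 95.51], [-174.79, -0.11], [-173.66, 173.66]. Speed limits (degrees/s): [136.94, 136.94, 172.46, 180, 180, 180].

## Interface

Orientations are given as [roll, pitch, yaw] about the fixed x, y, z axes, in that order (R = Rz(yaw) Ry(pitch) Rx(roll)).
In Python, from plant import ctrl gives the robot as it stands.
- The arm moves only by the shell command python3 -m creep 'ROWS'. ROWS is JSON, a list of rows, each a list of 7 numbers: the turn, a rotation vector about the tool's x, y, z in rad, then the shift along the tool's x, y, z in m, then the opening, from 0 (shut) to 1 (fully open). In form: [[wx, wy, wz, dx, dy, dz, grip], ...]. A call has 1 to 12 rows; each row is the pose to reach, as a shift and turn from the pose commanded when the call began, along the tool's axes at that moment; what a row does not reach only later rows make up. A row lasts 1/12 s, in which the tool goes at most 41.7 mm and 7.16 degrees, less where a joint would pass 70% of its speed; a pose out of reach is approached as far as the arm can. A call with a gripper value outside its range is refused whole. The fingers move at their own pace and stop on an object; the grip force is fixed at half the most. Time passes only in rows, so rows that repeat a pose let the fingers close. It gives the time, the measured TCP pose, the force and the opening at its end, in the units of the state.
- ctrl.get_obs(): the state, without advancing time (a new reading comes with each control period).
- ctrl.snapshot(name): name is "side" or "top" or "wrist"; returns the picture (420x560x3 uint8, blue, green, red); there is no depth.
- ctrl.camera_model(name): a dict with "K" (3x3 intrinsics, pixels), "rvec" (rotation vector, rad) and "tvec" (3), from world to camera coordinates, as OpenCV has them. Camera axes: x right, y down, z forward; pixel columns grow to the right and rows downward; lengths in m; the calibration is good to about 2 mm. The wrist camera is an equidistant fisheye: a pixel r from the principal point sees the ray r / f radians off the axis. A picture is of the moment at which its call begins: read the wrist's pose just before it. camera_model takes no time and is no camera call; for the wrist camera it gives the pose at the moment of the call.
- ctrl.close_job(): hands the job in, once; it reports no verdict.
The state is a dict: "clock": time; "joint_pos": joint angles; "qvel": joint speeds; "tau": joint torques, N m; "tool_pos": TCP position; "orientation": TCP orientation; "force": force on the tool from outside, world axes, zero at the start; "moment": the same for the moment, N m; "opening": finger opening in m.
Only numpy, scipy, OpenCV 4.12 (cv2) and the standard library are available. Lean on these libraries where they do the work, as an engineer would, in place of code of your own. Each camera call takes 0.05 s, during which the arm holds its last target.

## Task

Close the sample cell on the bench clamp: press its raised cover fully home by pushing straight down on it, swing the clamp arm over it up to its stop, then turn the knob clockwise until the sprung indicator tab pops out of the ram, and stop within an eighth of a turn of that. Let go and leave the dropper bottle and the foil-topped jar beside the clamp undisturbed.

Things in the scene. Friction and masses are not known exactly. Their poses are not given: they have to be found in the camera images.
- clamp: The whole bench clamp, fixed to the bench. Origin on the bench on the axis of the sample cell; z up, y towards the post. Grey base plate 84 x 174 x 12 mm, on it a round aluminium pot of 62 mm diameter (the cell) with a hose port on either side, and a steel post of 23 mm diameter, 100 mm from the cell's axis, that carries the swinging arm. May be turned a little about z.
- cover_top (a point): Centre of the flat top of the cell's steel cover, a disc of 62 mm diameter, 9 mm thick, with a raised round boss of 32 mm diameter, 3 mm high, at its centre. The point is on top of the boss, 58 mm above the bench when the cover is home and 6 to 9 mm higher at the start. Its axes are those of the clamp.
- cell_cover (a joint): How far the cover stands above its seat, m: 0 = fully home (metal on metal, a hard stop), 0.006 to 0.009 at the start. It slides straight down against the grip of its sealing ring, about 5 N all the way, and stays where it is left. While it stands proud, the arm cannot be swung over it.
- post_axis (a point): Point on the axis of the steel post about which the clamp arm swings, fixed, 108 mm above the bench (mid-height of the arm), 100 mm from the cell's axis. The arm's round collar on the post (36 mm diameter) ends 122 mm above the bench.
- bar_grip (a point): Point on the dark steel clamp arm, 50 mm from the post axis; moves with it. The arm is a level bar 22 mm wide and 16 mm high, from 100 to 116 mm above the bench; the point is at the middle of its section. Its y axis points along the arm to the post, x across the bar. The bar is bare from 18 to 78 mm from the post axis and can be gripped across or pushed there.
- clamp_arm (a joint): Angle of the arm about the vertical post axis, rad: 0 = over the cell, against its stop; 1.35 to 1.7 at the start, swung away to the side away from the robot. It closes clockwise as seen from above. Moderate friction (0.12 N m); stays where it is left.
- knob_grip (a point): Centre of the fluted black knob at the arm's end, 100 mm from the post axis, 142 mm above the bench; moves with the arm. The knob is round, 44 mm in diameter, 24 mm high (130 to 154 mm above the bench), on a neck 18 mm in diameter and 14 mm high on the arm. It turns about the vertical, does not rise or sink. Axes: those of the arm, they do not turn with the knob.
- clamp_knob (a joint): Turn of the knob relative to the arm, rad, clockwise from above positive (tightening); 0 to 1.2 at the start, range 0 to 7. The ram below sinks 1.5 mm a radian. With the cover home the pad meets it at about 2 rad and the tab pops out at about 3.05 rad. Turning takes 0.05 to 0.08 N m; the screw holds itself.
- clamp_pad (a joint): How far the pad at the ram's foot (26 mm diameter) is pushed up against the spring in the ram, m: 0 = no load; the tab pops out at about 0.0014 (10 N); more than 0.003 is overtightened.
- clamp_tab (a joint): Travel of the indicator tab, m: 0 = flush in the side of the ram, 0.018 = popped right out. It springs out by itself at the set force and stays out.
- tab_tip (a point): Outer end of the brass indicator tab (16 mm wide, 5 mm thick), which comes out of the side of the aluminium ram (36 mm diameter, hanging under the arm's end below the knob) away from the post; flush it is 18 mm from the screw's axis, popped out 36 mm.
- dropper_bottle: Bystander: small white dropper bottle with a pointed red cap, 34 mm diameter, 86 mm high, on the bench beside the cell, away from the post. Origin at the centre of its underside. Not to be disturbed.
- foil_jar: Bystander: small foil-topped glass jar, 50 mm diameter, 48 mm high, on the bench beside the cell, away from the post. Origin at the centre of its underside. Not to be disturbed.

How it is judged:
By the outcome, as a careful person would: the job done as asked, in the order asked, and still so for the second after the job is handed in, with the robot touching nothing.
It also fails if it takes over 67 s, if anything falls off the work surface, if the arm or the gripper's body presses on something with over 40 N, if the wrist force passes 120 N, or if a joint passes its speed limit or range.

## Working session

There is one attempt and no reset: what is moved stays moved. The work goes in short steps, Python scripts to look and compute and a shell command to move; the robot and the scene stay as the last step left them, time stands still between calls to the robot, and variables do not carry over. Pictures are saved under pics/ and viewed, and the job is handed in when it is done.

```bash
ls; mkdir -p pics
python3 - <<'E'
from plant import ctrl
import cv2
print(ctrl.get_obs())
for n in ("side","top","wrist"):
    m=ctrl.camera_model(n); print(n,m)
    cv2.imwrite(f"pics/{n}0.png",ctrl.snapshot(n))
E
```

```text
pics
{'clock': 0.0, 'joint_pos': array([-5.51139002e+01,  2.05910861e+01,  6.33053892e-01, -2.08841647e-02,
       -7.01335282e+01, -1.65059070e+01]), 'qvel': array([-0.02641819,  0.00732432,  0.02254075, -0.04520696,  0.03966042,
       -0.00071981]), 'tau': array([ 7.12865040e-04, -5.82715380e+01,  2.93082529e+01,  6.99788824e+00,
        6.97790732e-03, -1.24563471e-04]), 'tool_pos': array([ 0.21269977, -0.6402142 ,  0.29121865]), 'orientation': array([ 1.79906635e+02, -7.19294239e-03, -1.61626914e+02]), 'force': array([-0.24448355, -0.1442944 , -0.44150866]), 'moment': array([-0.02264268, -0.00976584,  0.03221906]), 'opening': 0.08788068679659435}
side {'K': array([[437.24247216,   0.        , 273.62371829],
       [  0.        , 437.24247216, 205.85721664],
       [  0.        ,   0.        ,   1.        ]]), 'rvec': array([ 1.96457295, -0.0134523 , -0.00299839]), 'tvec': array([-0.45100286,  0.074748  ,  0.9736893 ])}
top {'K': array([[478.05712992,   0.        , 282.89611645],
       [  0.        , 478.05712992, 208.30780315],
       [  0.        ,   0.        ,   1.        ]]), 'rvec': array([ 2.16539822, -2.19564125,  0.08545124]), 'tvec': array([-0.07963814,  0.43983201,  0.94389595])}
wrist {'K': array([[325.1922621 ,   0.        , 286.05953457],
       [  0.        , 325.1922621 , 206.51360402],
       [  0.        ,   0.        ,   1.        ]]), 'rvec': array([-1.72798333, -2.39709816, -0.34611436]), 'tvec': array([ 0.6752563 , -0.03416818,  0.38929326])}
```

View pics/side0.png

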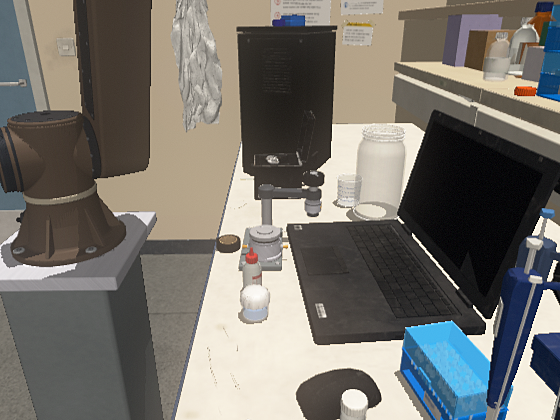

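View pics/top0.png

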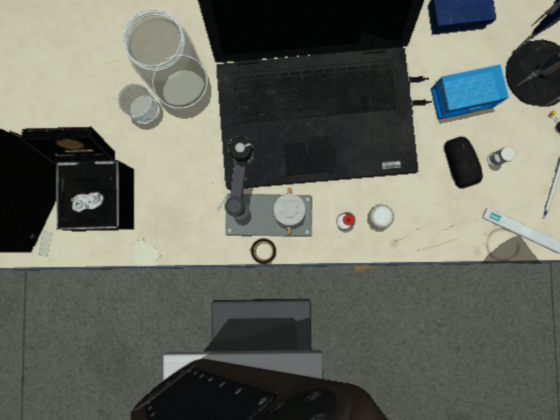

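View pics/wrist0.png

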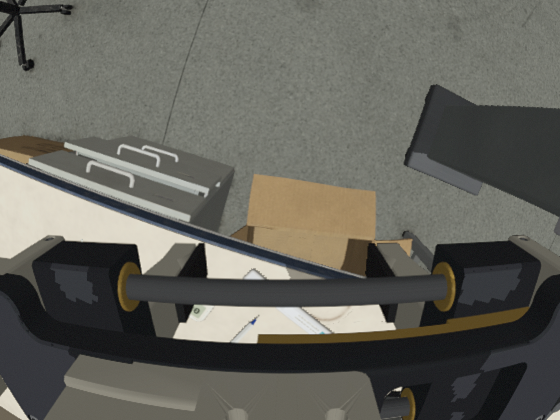

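```bash
cat > h.py <<'E'
import numpy as np, cv2
from plant import ctrl
def ray(n,u,v):
    m=ctrl.camera_model(n);R=cv2.Rodrigues(m['rvec'])[0];K=m['K']
    if n=='wrist':
        x=(u-K[0,2])/K[0,0];y=(v-K[1,2])/K[1,1];r=np.hypot(x,y)
        s=np.sin(r)/max(r,1e-9);d=np.array([x*s,y*s,np.cos(r)])
    else: d=np.array([(u-K[0,2])/K[0,0],(v-K[1,2])/K[1,1],1])
    return -R.T@m['tvec'],R.T@d
def at(n,u,v,z):
    c,d=ray(n,u,v);return (c+d*(z-c[2])/d[2]).round(4)
def proj(n,p):
    m=ctrl.camera_model(n);R=cv2.Rodrigues(m['rvec'])[0];K=m['K'];c=R@np.array(p)+m['tvec']
    if n=='wrist':
        r=np.hypot(c[0],c[1]);th=np.arctan2(r,c[2]);return K[:2,2]+K[0,0]*th*c[:2]/r
    return (K@(c/c[2]))[:2]
E
python3 - <<'E'
import cv2
a=cv2.imread('pics/top0.png');cv2.imwrite('pics/top0c.png',cv2.resize(a[130:270,200:400],None,fx=4,fy=4,interpolation=cv2.INTER_CUBIC))
a=cv2.imread('pics/side0.png');cv2.imwrite('pics/side0c.png',cv2.resize(a[160:330,210:350],None,fx=4,fy=3.5,interpolation=cv2.INTER_CUBIC))
E
```

```text
(no output)
```

View pics/top0c.png

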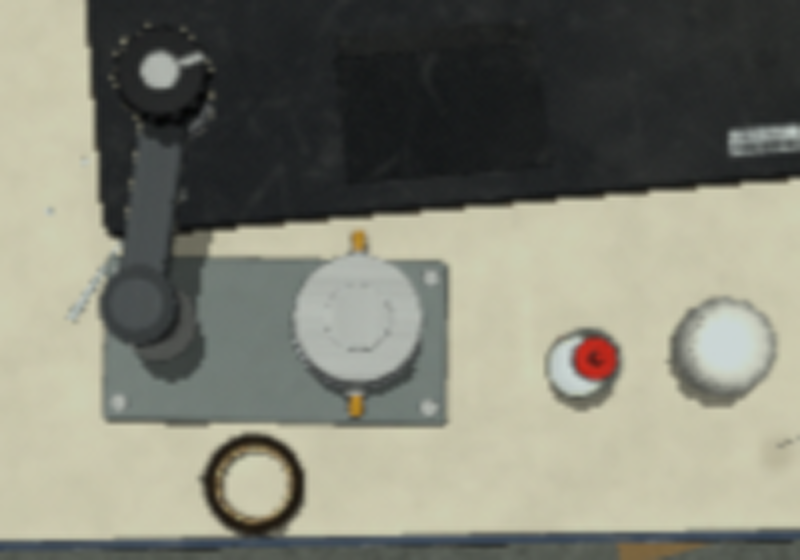

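View pics/side0c.png

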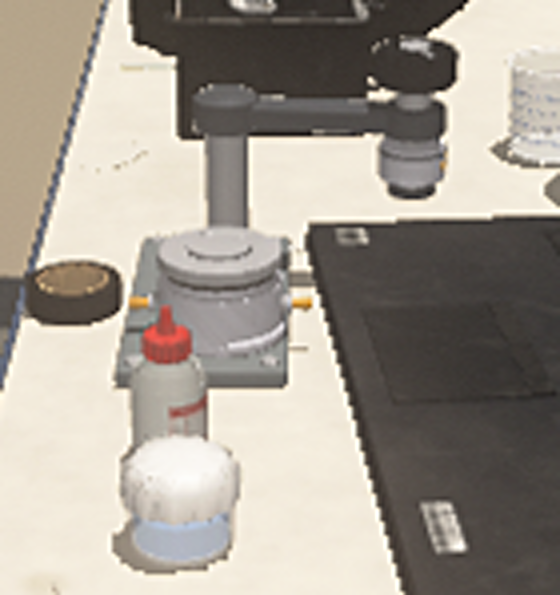

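Run:
```python
from h import *
for s,u,v,z in [("cover",358,317,.0655),("post",139,304,.122),("knob",161,71,.154),("knobmark",203,57,.154),("cap",596,358,.086),("jar",723,345,.048),("base tl",120,262,.012),("tr",446,262,.012),("br",446,425,.012),("bl",105,420,.012)]:
    print(s,at("top",u/4+200-.4,v/4+130-.4,z))
p=np.array(at("top",289.1,208.9,.0655))
print(proj("side",p),proj("side",[p[0],p[1],.055]))
```

```text
cover [ 0.4337 -0.0976  0.0655]
post [0.4365 0.0012 0.122 ]
knob [ 0.5354 -0.0123  0.154 ]
knobmark [ 0.5413 -0.0306  0.154 ]
cap [ 0.4114 -0.2079  0.086 ]
jar [ 0.4189 -0.2749  0.048 ]
base tl [0.4675 0.0219 0.012 ]
tr [ 0.4652 -0.1432  0.012 ]
br [ 0.3827 -0.1417  0.012 ]
bl [0.3876 0.0299 0.012 ]
[264.88261396 229.74110346] [264.96816852 234.5348947 ]
```

```bash
cat >> h.py <<'E'
from scipy.spatial.transform import Rotation as Ro
def row(p,yaw,o=None):
    o=o or ctrl.get_obs();R=Ro.from_euler('xyz',o['orientation'],degrees=True)
    T=Ro.from_euler('xyz',[180,0,yaw],degrees=True)
    w=(R.inv()*T).as_rotvec();d=R.inv().apply(np.array(p)-o['tool_pos'])
    return np.r_[w,d].round(4).tolist()
E
python3 - <<'E'
from h import *
print(row([.4337,-.0976,.2],-90))
E
```

```text
[0.0012, 0.0007, -1.2501, -0.3808, 0.4453, 0.0919]
```

```bash
python3 -m creep '[[0,0,-0.12,-0.035,0.04,0.02,0],[0,0,-0.24,-0.06,0.07,0.03,0],[0,0,-0.36,-0.085,0.1,0.04,0],[0,0,-0.48,-0.11,0.13,0.05,0],[0,0,-0.6,-0.135,0.16,0.06,0],[0,0,-0.72,-0.16,0.19,0.07,0],[0,0,-0.84,-0.185,0.22,0.08,0],[0,0,-0.96,-0.21,0.25,0.09,0],[0,0,-1.08,-0.235,0.28,0.09,0],[0,0,-1.16,-0.26,0.31,0.09,0],[0,0,-1.25,-0.285,0.34,0.09,0],[0,0,-1.25,-0.31,0.365,0.09,0]]'
python3 -c "
from h import *
print(row([.4337,-.0976,.15],-90))"
```

```text
clock: 1.15
tool_pos: [0.3918, -0.1942, 0.2023]
orientation: [-180.0, 0.0, -89.7]
force: [0.5, -1.1, 1.0]
opening: 0.0132
[-0.0003, 0.0002, 0.006, -0.0963, -0.0425, 0.0523]
```

```bash
python3 -m creep '[[0,0,0,-0.03,-0.014,0,0],[0,0,0,-0.06,-0.028,0,0],[0,0,0,-0.08,-0.036,0,0],[0,0,0,-0.09,-0.04,0.02,0],[0,0,0,-0.09,-0.04,0.04,0],[0,0,0,-0.09,-0.04,0.045,0],[0,0,0,-0.09,-0.04,0.045,0],[0,0,0,-0.09,-0.04,0.045,0]]'
python3 - <<'E'
from h import *
print(row([.4337,-.0976,.15],-90))
a=ctrl.snapshot("side");cv2.imwrite('pics/side1.png',cv2.resize(a[130:330,160:400],None,fx=3,fy=3,interpolation=cv2.INTER_CUBIC))
print(ctrl.get_obs()['opening'],ctrl.get_obs()['force'])
cv2.imwrite('pics/wrist1.png',ctrl.snapshot("wrist"))
E
```

```text
clock: 1.82
tool_pos: [0.4319, -0.1068, 0.1574]
orientation: [180.0, -0.0, -90.0]
force: [0.6, 0.4, 0.1]
opening: 0.0005
[0.0007, -0.0004, -0.0001, -0.0092, -0.0018, 0.0074]
0.00031731960095157224 [-0.46068124  0.11236969  0.33584767]
```

View pics/side1.png

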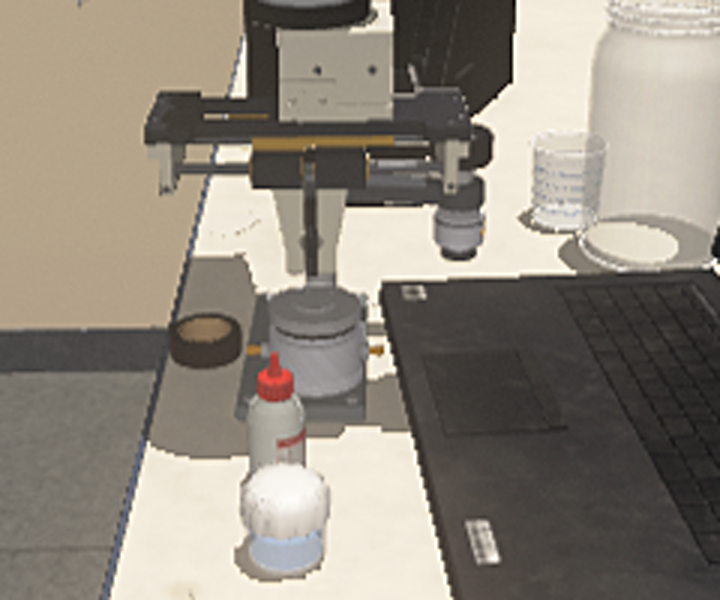

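View pics/wrist1.png

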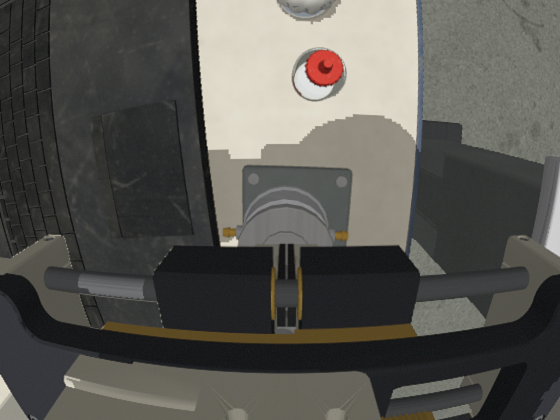

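```bash
python3 -m creep '[[0,0,0,-0.009,-0.002,0,0],[0,0,0,-0.009,-0.002,0,0],[0,0,0,-0.009,-0.002,0.01,0],[0,0,0,-0.009,-0.002,0.018,0],[0,0,0,-0.009,-0.002,0.022,0],[0,0,0,-0.009,-0.002,0.025,0],[0,0,0,-0.009,-0.002,0.027,0],[0,0,0,-0.009,-0.002,0.029,0],[0,0,0,-0.009,-0.002,0.03,0],[0,0,0,-0.009,-0.002,0.031,0]]'
python3 - <<'E'
from h import *
print(row([.4337,-.0976,.124],-90));print(ctrl.get_obs()['tool_pos'],ctrl.get_obs()['force'])
E
```

```text
clock: 2.75
tool_pos: [0.4336, -0.0975, 0.1261]
orientation: [180.0, -0.0, -90.0]
force: [-3.3, 0.8, 3.7]
opening: 0.0006
[0.0006, -0.0001, -0.0001, 0.0001, -0.0001, 0.0021]
[ 0.43358282 -0.09749733  0.12613551] [-3.32871766  0.80495014  3.65274755]
```

```bash
python3 -m creep '[[0,0,0,0,0,0.001,0],[0,0,0,0,0,0.0015,0],[0,0,0,0,0,0.002,0],[0,0,0,0,0,0.002,0]]'; python3 -m creep '[[0,0,0,0,0,0.0005,0],[0,0,0,0,0,0.001,0],[0,0,0,0,0,0.001,0]]'
```

```text
clock: 3.08
tool_pos: [0.434, -0.0974, 0.1241]
orientation: [-180.0, 0.0, -90.0]
force: [0.4, -0.6, 0.2]
opening: 0.0002
clock: 3.33
tool_pos: [0.4344, -0.0974, 0.1238]
orientation: [-179.9, -0.0, -90.0]
force: [-3.9, 1.1, 10.7]
opening: 0.0003
```

```bash
python3 -m creep '[[0,0,0,0,0,0.0005,0],[0,0,0,0,0,0.001,0],[0,0,0,0,0,0.001,0]]';python3 -m creep '[[0,0,0,0,0,0.0005,0],[0,0,0,0,0,0.001,0],[0,0,0,0,0,0.001,0]]'
```

```text
clock: 3.58
tool_pos: [0.4345, -0.0974, 0.1237]
orientation: [-179.9, -0.0, -90.0]
force: [-9.9, 3.0, 23.7]
opening: 0.0005
clock: 3.83
tool_pos: [0.4345, -0.0974, 0.1236]
orientation: [-179.9, -0.0, -89.9]
force: [-12.8, 4.2, 37.5]
opening: 0.0003
```

```bash
python3 -m creep '[[0,0,0,0,0,-0.02,0],[0,0,0,0,0,-0.05,0.2],[0,0,-0.12,0,0,-0.08,0.45],[0,0,-0.24,0,0,-0.114,0.45],[0,0,-0.36,-0.01,-0.01,-0.114,0.45],[0,0,-0.48,-0.03,-0.02,-0.114,0.45],[0,0,-0.6,-0.05,-0.03,-0.114,0.45],[0,0,-0.72,-0.07,-0.04,-0.114,0.45],[0,0,-0.84,-0.092,-0.052,-0.114,0.45],[0,0,-0.96,-0.092,-0.052,-0.114,0.45],[0,0,-1.08,-0.092,-0.052,-0.114,0.45],[0,0,-1.2,-0.092,-0.052,-0.114,0.45]]'
python3 - <<'E'
from h import *
print(row([.486,-.0056,.235],-7.8))
a=ctrl.snapshot("side");cv2.imwrite('pics/side2.png',cv2.resize(a[130:330,160:400],None,fx=3,fy=3,interpolation=cv2.INTER_CUBIC))
cv2.imwrite('pics/wrist2.png',ctrl.snapshot("wrist"))
E
```

```text
clock: 4.83
tool_pos: [0.4866, -0.0047, 0.235]
orientation: [-180.0, -0.0, -20.9]
force: [-0.8, 0.5, 0.8]
opening: 0.039
[-0.0005, -0.0007, -0.2278, -0.0002, 0.0011, 0.0]
```

View pics/side2.png

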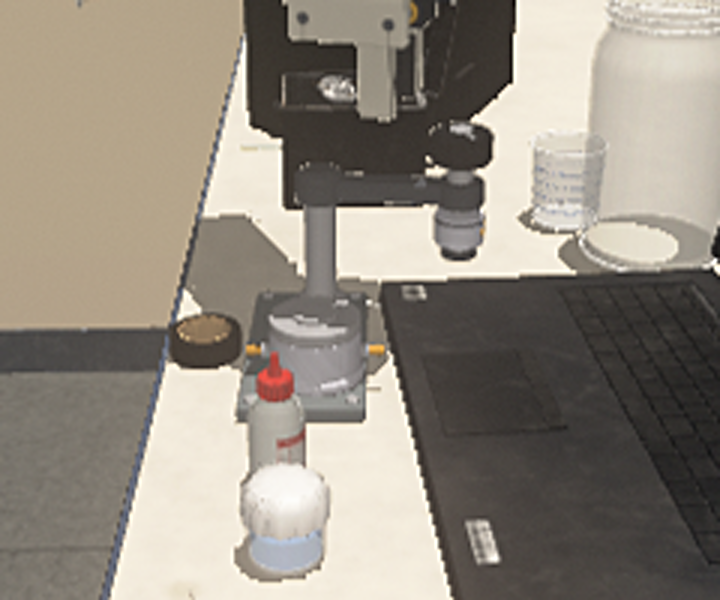

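View pics/wrist2.png

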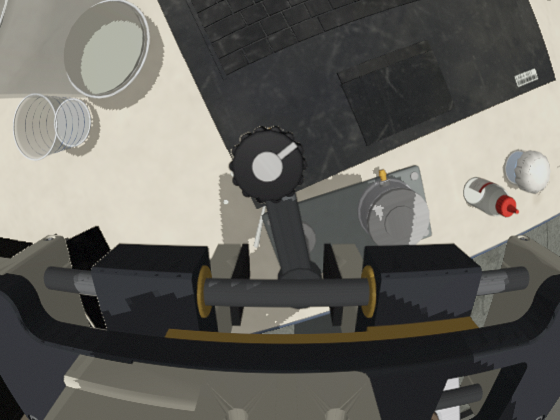

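```bash
python3 -m creep '[[0,0,-0.12,0,0.001,0,0.45],[0,0,-0.228,0,0.001,0.01,0.45],[0,0,-0.228,0,0.001,0.03,0.45],[0,0,-0.228,0,0.001,0.05,0.45],[0,0,-0.228,0,0.001,0.06,0.45],[0,0,-0.228,0,0.001,0.064,0.45],[0,0,-0.228,0,0.001,0.064,0.45]]'
python3 - <<'E'
from h import *
o=ctrl.get_obs();print(o['tool_pos'],o['orientation'],o['force'],o['joint_pos'])
cv2.imwrite('pics/wrist3.png',ctrl.snapshot("wrist"))
P=np.array([.4365,.0012])
# tool fixed in arm frame: radius .05, lead 6 mm closing dir. 
for k in range(0,13):
    ang=-7.8-k*8
    if k>0:
        a=np.radians(ang);d=np.array([np.cos(a),np.sin(a)]);n=np.array([np.sin(a),-np.cos(a)])
        p=P+.05*d+.006*n
        print(ang,row([*p,.171],ang,o))
E
```

```text
clock: 5.52
tool_pos: [0.4854, -0.0065, 0.1706]
orientation: [180.0, 0.1, -8.3]
force: [-0.0, -1.0, 0.4]
opening: 0.0395
[ 0.48542346 -0.00648919  0.17057137] [ 1.79952902e+02  6.87092473e-02 -8.29312156e+00] [-0.02218627 -0.96605112  0.42260552] [ 2.25089916e+01  9.63733863e+00 -3.21478806e+01  7.05920405e-03
 -4.82979161e+01  5.91932151e+01]
-15.8 [0.0009, 0.0011, 0.131, -0.0007, 0.0119, -0.0004]
-23.8 [0.001, 0.0011, 0.2706, -0.0029, 0.0186, -0.0004]
-31.8 [0.0011, 0.001, 0.4103, -0.0061, 0.0249, -0.0004]
-39.8 [0.0011, 0.0009, 0.5499, -0.01, 0.0307, -0.0004]
-47.8 [0.0012, 0.0009, 0.6895, -0.0148, 0.0359, -0.0004]
-55.8 [0.0013, 0.0008, 0.8292, -0.0202, 0.0404, -0.0004]
-63.8 [0.0013, 0.0007, 0.9688, -0.0262, 0.0441, -0.0004]
-71.8 [0.0014, 0.0006, 1.1084, -0.0326, 0.0469, -0.0004]
-79.8 [0.0015, 0.0005, 1.248, -0.0394, 0.0488, -0.0003]
-87.8 [0.0015, 0.0004, 1.3877, -0.0463, 0.0497, -0.0003]
-95.8 [0.0016, 0.0003, 1.5273, -0.0533, 0.0497, -0.0003]
-103.8 [0.0016, 0.0002, 1.6669, -0.0603, 0.0486, -0.0003]
```

View pics/wrist3.png

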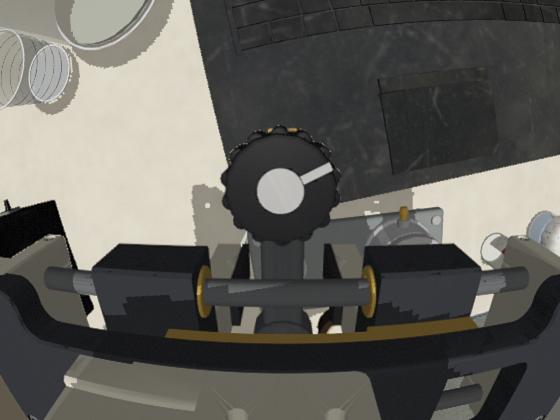

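```bash
python3 -m creep '[[0,0,0.06,0,0.006,0,0.45],[0,0,0.12,-0.0006,0.011,0,0.45],[0,0,0.24,-0.0023,0.017,0,0.45],[0,0,0.36,-0.005,0.0225,0,0.45],[0,0,0.48,-0.008,0.028,0,0.45],[0,0,0.6,-0.0117,0.0326,0,0.45],[0,0,0.72,-0.0159,0.0369,0,0.45],[0,0,0.84,-0.0206,0.0407,0,0.45],[0,0,0.96,-0.0258,0.0438,0,0.45],[0,0,1.08,-0.0313,0.0463,0,0.45],[0,0,1.2,-0.037,0.0482,0,0.45]]'
python3 - <<'E'
from h import *
o=ctrl.get_obs();print(o['tool_pos'],o['orientation'],o['force'],o['moment'])
cv2.imwrite('pics/wrist4.png',ctrl.snapshot("wrist"))
P=np.array([.4365,.0012])
for lead in (.006,.009):
  for ang in (-82,-86,-89,-91.6,-94):
    a=np.radians(ang);d=np.array([np.cos(a),np.sin(a)]);n=np.array([np.sin(a),-np.cos(a)])
    print(ang,row([*(P+.05*d+lead*n),.171],ang,o))
E
```

```text
clock: 6.48
tool_pos: [0.4436, -0.0484, 0.1727]
orientation: [-179.7, 0.0, -77.3]
force: [2.6, 0.3, -3.3]
opening: 0.0393
[ 0.44360879 -0.04838985  0.17266392] [-1.79742775e+02  5.91067791e-03 -7.73129943e+01] [ 2.62070332  0.29234264 -3.26516867] [ 0.33180701 -0.9326232   0.00683233]
-82 [-0.0045, 0.0003, 0.0818, -0.0006, 0.0061, 0.0016]
-86 [-0.0045, 0.0004, 0.1516, -0.0014, 0.0095, 0.0016]
-89 [-0.0045, 0.0006, 0.204, -0.0022, 0.0121, 0.0016]
-91.6 [-0.0045, 0.0007, 0.2494, -0.003, 0.0142, 0.0016]
-94 [-0.0044, 0.0008, 0.2912, -0.0038, 0.0162, 0.0016]
-82 [-0.0045, 0.0003, 0.0818, -0.0008, 0.0091, 0.0016]
-86 [-0.0045, 0.0004, 0.1516, -0.0019, 0.0125, 0.0016]
-89 [-0.0045, 0.0006, 0.204, -0.0028, 0.015, 0.0016]
-91.6 [-0.0045, 0.0007, 0.2494, -0.0037, 0.0171, 0.0016]
-94 [-0.0044, 0.0008, 0.2912, -0.0046, 0.019, 0.0016]
```

View pics/wrist4.png

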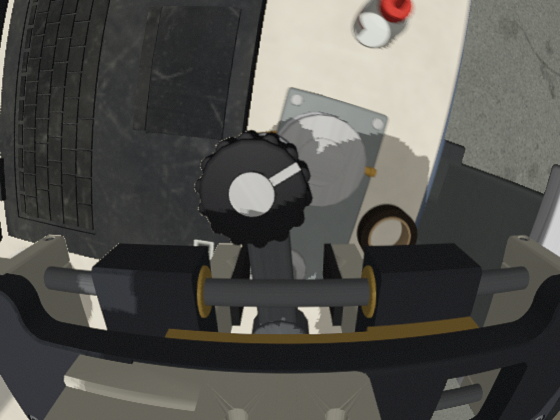

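```bash
python3 -m creep '[[0,0,0.08,-0.0008,0.0065,0,0.45],[0,0,0.15,-0.0017,0.0105,0,0.45],[0,0,0.2,-0.0025,0.0135,0,0.45],[0,0,0.25,-0.0034,0.0155,0,0.45],[0,0,0.25,-0.0034,0.0165,0,0.45],[0,0,0.25,-0.0034,0.0175,0,0.45]]'
python3 - <<'E'
from h import *
o=ctrl.get_obs();print(o['tool_pos'],o['orientation'],o['force'],o['moment'])
cv2.imwrite('pics/wrist5.png',ctrl.snapshot("wrist"))
E
```

```text
clock: 7.03
tool_pos: [0.4257, -0.0491, 0.1725]
orientation: [-179.8, 0.0, -91.1]
force: [3.0, -0.6, 3.1]
opening: 0.0393
[ 0.42571455 -0.04911665  0.17246597] [-1.79797777e+02  3.84009298e-02 -9.10528375e+01] [ 3.02840076 -0.63640342  3.14722077] [-0.00710187 -1.16985599 -0.0164964 ]
```

View pics/wrist5.png

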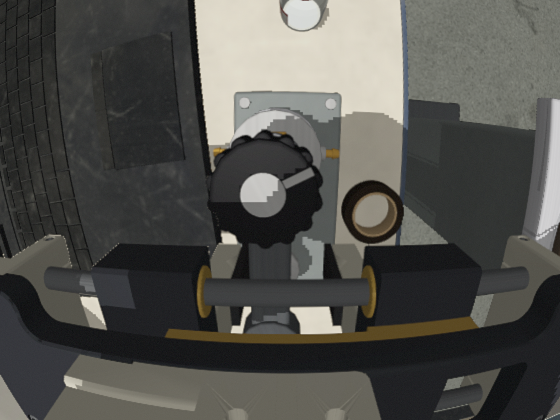

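```bash
python3 -m creep '[[0,0,0,0,0.001,0,0.45],[0,0,0,0,0.002,0,0.45],[0,0,0,0,0.003,0,0.45],[0,0,0,0,0.003,0,0.45]]'
python3 -m creep '[[0,0,0,0,0.001,0,0.45],[0,0,0,0,0.002,0,0.45],[0,0,0,0,0.003,0,0.45],[0,0,0,0,0.003,0,0.45]]'
```

```text
clock: 7.42
tool_pos: [0.4252, -0.0489, 0.1724]
orientation: [-179.5, 0.0, -91.1]
force: [15.4, -5.5, -7.2]
opening: 0.0397
clock: 7.75
tool_pos: [0.4247, -0.0484, 0.1729]
orientation: [-179.3, 0.1, -91.0]
force: [26.7, -8.0, -16.9]
opening: 0.0397
```

```bash
python3 -m creep '[[0,0,0,0,-0.006,0,0.45],[0,0,0,0,-0.014,0,0.45],[0,0,0,0,-0.014,-0.02,0.45],[0,0,0,0,-0.014,-0.05,0.45],[0,0,-0.12,0.01,-0.014,-0.07,0.8],[0,0,-0.24,0.02,-0.014,-0.07,1],[0,0,-0.36,0.03,-0.014,-0.07,1],[0,0,-0.48,0.04,-0.014,-0.07,1],[0,0,-0.6,0.05,-0.014,-0.07,1],[0,0,-0.72,0.05,-0.014,-0.07,1],[0,0,-0.84,0.05,-0.014,-0.07,1],[0,0,-0.96,0.05,-0.014,-0.07,1]]'
python3 - <<'E'
from h import *
o=ctrl.get_obs();print(o['joint_pos'])
for n in("side","top"):
    a=ctrl.snapshot(n);y,x=(130,160) if n=='side' else (120,190)
    cv2.imwrite(f'pics/{n}6.png',cv2.resize(a[y:y+200,x:x+240],None,fx=3,fy=3,interpolation=cv2.INTER_CUBIC))
cv2.imwrite('pics/wrist6.png',ctrl.snapshot("wrist"))
print(proj('wrist',[.4337,-.0976,.154]))
E
```

```text
clock: 8.75
tool_pos: [0.4304, -0.0999, 0.2406]
orientation: [179.9, 0.1, -35.9]
force: [0.2, -0.2, -0.2]
opening: 0.0851
[ 1.26278281e+01  6.48445263e-01 -3.15728797e+01 -3.93974363e-02
 -5.79220438e+01  4.14973330e+01]
[278.7809821  244.23505767]
```

View pics/side6.png

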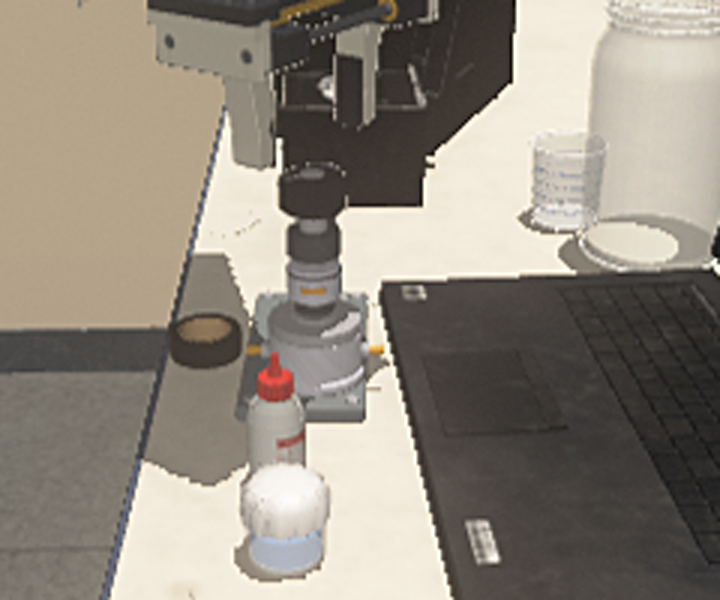

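View pics/top6.png

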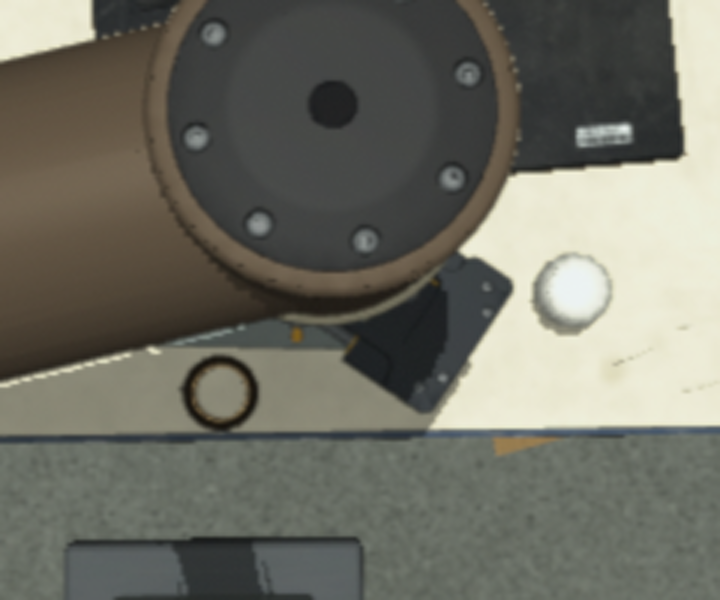

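View pics/wrist6.png

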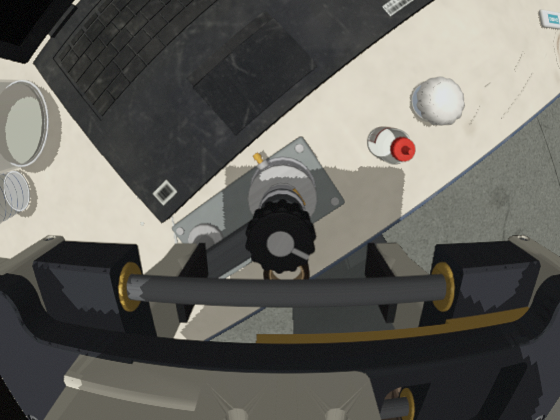

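Run:
```python
from h import *
print(row([.4337,-.0976,.192],0))
```

```text
[0.0006, 0.0017, -0.6355, 0.0013, -0.0035, 0.0488]
```

```bash
python3 -m creep '[[0,0,-0.12,0.001,-0.0035,0,1],[0,0,-0.24,0.001,-0.0035,0,1],[0,0,-0.36,0.001,-0.0035,0,1],[0,0,-0.48,0.001,-0.0035,0,1],[0,0,-0.6,0.001,-0.0035,0,1],[0,0,-0.635,0.001,-0.0035,0.015,1],[0,0,-0.635,0.001,-0.0035,0.035,1],[0,0,-0.635,0.001,-0.0035,0.048,1],[0,0,-0.635,0.001,-0.0035,0.048,1]]'
python3 - <<'E'
from h import *
o=ctrl.get_obs();print(row([.4337,-.0976,.192],0),o['joint_pos'],o['force'])
cv2.imwrite('pics/wrist7.png',ctrl.snapshot("wrist"))
E
```

```text
clock: 9.65
tool_pos: [0.4322, -0.0975, 0.1906]
orientation: [180.0, 0.3, -0.1]
force: [-1.0, -0.3, 0.5]
opening: 0.0876
[0.0003, 0.0054, -0.002, 0.0015, 0.0001, -0.0014] [ 1.29013028e+01  4.20757897e+00 -3.53972712e+01 -6.74661383e-02
 -5.06993184e+01  7.70241374e+01] [-0.95229136 -0.32805376  0.45649465]
```

View pics/wrist7.png

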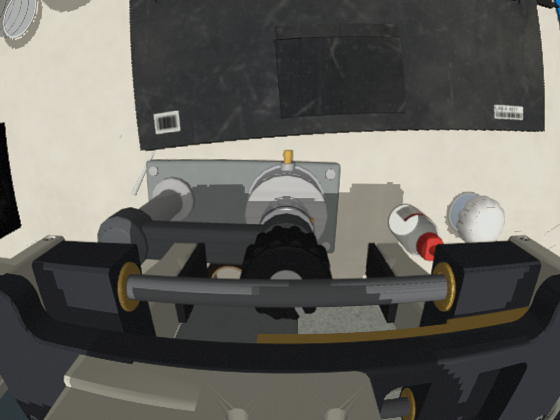

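```bash
python3 -m creep '[[0,0,0,0.0015,0,0,0.6],[0,0,0,0.0015,0,0,0.45],[0,0,0,0.0015,0,0,0.3],[0,0,0,0.0015,0,0,0.2],[0,0,0,0.0015,0,0,0.2],[0,0,0,0.0015,0,0,0.2],[0,0,0,0.0015,0,0,0.2]]'
python3 - <<'E'
from h import *
o=ctrl.get_obs();print(row([.4337,-.0976,.192],0),o['force'],o['moment'],o['opening'])
E
```

```text
clock: 10.28
tool_pos: [0.4355, -0.0974, 0.1933]
orientation: [-180.0, -0.0, 0.1]
force: [0.1, -0.1, -0.2]
opening: 0.0463
[-0.0001, -0.0003, 0.002, -0.0018, 0.0002, 0.0013] [ 0.0527045  -0.08231489 -0.19615484] [-0.0308218   0.14405519 -0.04478888] 0.04626055628897049
```

```bash
python3 -m creep '[[0,0,0,0,0,0,0.2],[0,0,0,0,0,0,0.2],[0,0,0.1,0,0,0,0.2],[0,0,0.2,0,0,0,0.2],[0,0,0.3,0,0,0,0.2],[0,0,0.4,0,0,0,0.2],[0,0,0.5,0,0,0,0.2],[0,0,0.6,0,0,0,0.2],[0,0,0.7,0,0,0,0.2],[0,0,0.8,0,0,0,0.2],[0,0,0.9,0,0,0,0.2],[0,0,1.0,0,0,0,0.2]]'
python3 - <<'E'
from h import *
o=ctrl.get_obs();print(o['tool_pos'],o['orientation'],o['force'],o['moment'],o['opening'],o['joint_pos'])
cv2.imwrite('pics/wrist8.png',ctrl.snapshot("wrist"))
a=ctrl.snapshot("side");cv2.imwrite('pics/side8.png',cv2.resize(a[180:280,220:320],None,fx=6,fy=6,interpolation=cv2.INTER_CUBIC))
E
```

```text
clock: 11.28
tool_pos: [0.4346, -0.0989, 0.1933]
orientation: [179.8, -0.1, -57.4]
force: [-3.1, -11.4, 4.2]
opening: 0.0435
[ 0.4346052  -0.09894118  0.19331727] [ 1.79796522e+02 -6.68914186e-02 -5.74282528e+01] [ -3.12250425 -11.42363127   4.17349522] [-4.01082447  0.99038196  0.13474825] 0.0435307943499269 [ 12.76433132   4.16540204 -35.11221891   0.16996452 -50.89127564
  19.69989013]
```

View pics/wrist8.png

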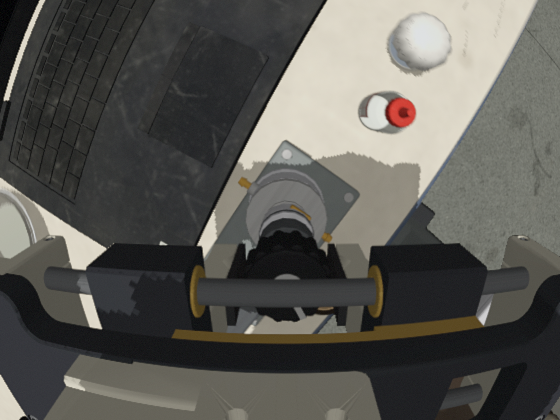

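View pics/side8.png

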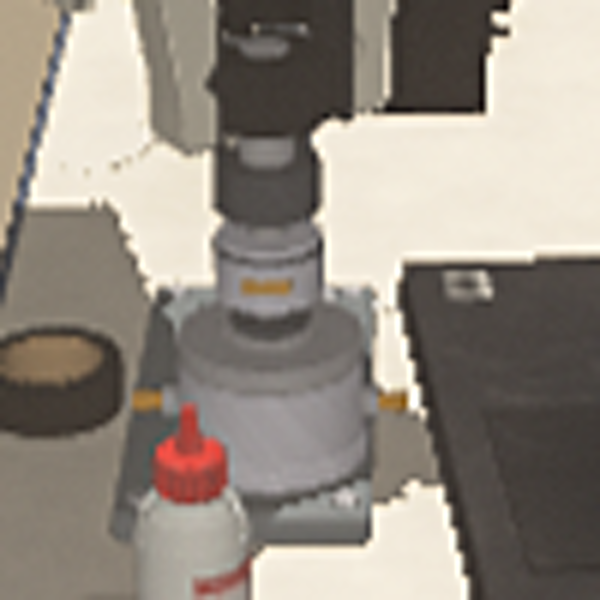

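```bash
python3 -m creep '[[0,0,0.1,0,0.0012,0,0.2],[0,0,0.2,0,0.0025,0,0.2],[0,0,0.3,0,0.0025,0,0.2],[0,0,0.4,0,0.0025,0,0.2],[0,0,0.5,0,0.0025,0,0.2],[0,0,0.6,0,0.0025,0,0.2],[0,0,0.7,0,0.0025,0,0.2],[0,0,0.8,0,0.0025,0,0.2]]'
cat > look.py <<'E'
import sys
from h import *
k=sys.argv[1]
o=ctrl.get_obs();print(o['tool_pos'].round(4),o['orientation'].round(1),o['force'].round(1),o['moment'].round(2),o['opening'].round(4),o['joint_pos'][5].round(1))
a=ctrl.snapshot("side");cv2.imwrite(f'pics/side{k}.png',cv2.resize(a[180:280,220:320],None,fx=5,fy=5,interpolation=cv2.INTER_CUBIC))
E
python3 look.py 9
```

```text
clock: 12.05
tool_pos: [0.4328, -0.0995, 0.1933]
orientation: [179.9, -0.1, -103.3]
force: [-3.7, -4.2, 5.1]
opening: 0.0433Traceback (most recent call last):
  File "look.py", line 4, in <module>
    o=ctrl.get_obs();print(o['tool_pos'].round(4),o['orientation'].round(1),o['force'].round(1),o['moment'].round(2),o['opening'].round(4),o['joint_pos'][5].round(1))
                                                                                                                     ^^^^^^^^^^^^^^^^^^
AttributeError: 'float' object has no attribute 'round'
```

```bash
sed -i "s/o\['opening'\].round(4)/o['opening']/" look.py
python3 look.py 9
```

```text
[ 0.4328 -0.0995  0.1933] [ 1.799e+02 -1.000e-01 -1.033e+02] [-3.7 -4.2  5.1] [-1.25  1.28  0.05] 0.043285941507645476 -26.0
```

View pics/side9.png

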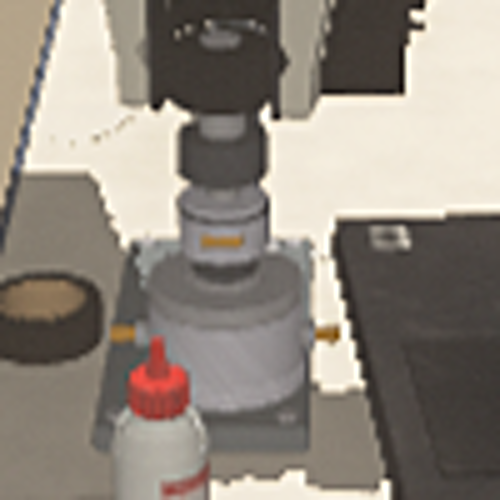

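```bash
python3 -m creep '[[0,0,0.1,0,0,0,0.2],[0,0,0.2,0,0,0,0.2],[0,0,0.3,0,0,0,0.2],[0,0,0.3,0,0,0,0.2]]'
python3 look.py 10
```

```text
clock: 12.43
tool_pos: [0.4322, -0.0993, 0.1933]
orientation: [179.9, -0.1, -120.5]
force: [-4.7, -2.4, 8.4]
opening: 0.0434
[ 0.4322 -0.0993  0.1933] [ 1.799e+02 -1.000e-01 -1.205e+02] [-4.7 -2.4  8.4] [-0.72  2.08 -0.02] 0.0433577846864718 -43.2
```

View pics/side10.png

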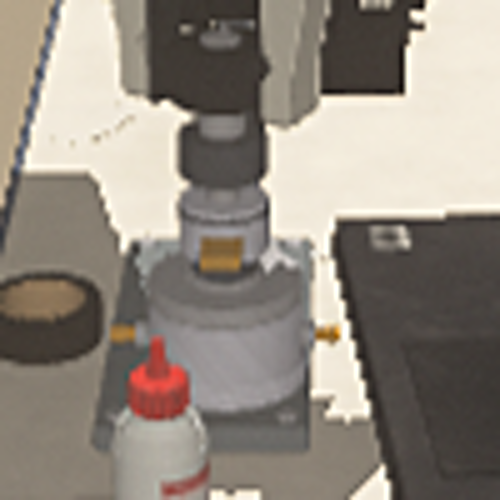

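```bash
python3 -m creep '[[0,0,0,0.0008,0.0013,0,0.2],[0,0,0,0.0015,0.0026,0,0.2],[0,0,0,0.0015,0.0026,0,0.2]]'
```

```text
clock: 12.73
tool_pos: [0.4316, -0.0992, 0.1934]
orientation: [-179.8, 0.0, -120.1]
force: [5.5, -7.8, -4.6]
opening: 0.0433
```

```bash
python3 -m creep '[[0,0,0,0,0,0,0.6],[0,0,0,0,0,0,0.9],[0,0,0,0,0,0,1],[0,0,0,0,0,0,1],[0,0,0,0,0,0,1],[0,0,0,0,0,0,1],[0,0,0,0,0,-0.02,1],[0,0,0,0,0,-0.05,1],[0,0,0,0,0,-0.09,1],[0,0,0,0,0,-0.12,1],[0,0,0,0,0,-0.14,1],[0,0,0,0,0,-0.14,1]]'
python3 - <<'E'
from h import *
cv2.imwrite('pics/wrist11.png',ctrl.snapshot("wrist"))
o=ctrl.get_obs();print(o['force'],o['opening'])
for p in ([.4337,-.0976,.154],[.4365,.0012,.122]): print(proj('wrist',p))
E
python3 look.py 11
```

```text
clock: 13.73
tool_pos: [0.4321, -0.0988, 0.3379]
orientation: [-179.6, 0.2, -120.2]
force: [0.4, 0.1, 0.5]
opening: 0.0877
[-0.25963382  0.15266606 -1.20408972] 0.08784425446692139
[285.67253313 204.71723334]
[330.16223506 274.73710444]
[ 0.4313 -0.0986  0.3354] [-179.8    0.2 -120.2] [-0.3  0.2 -1.2] [ 0.06  0.08 -0.03] 0.08784425446692139 -43.0
```

View pics/side11.png

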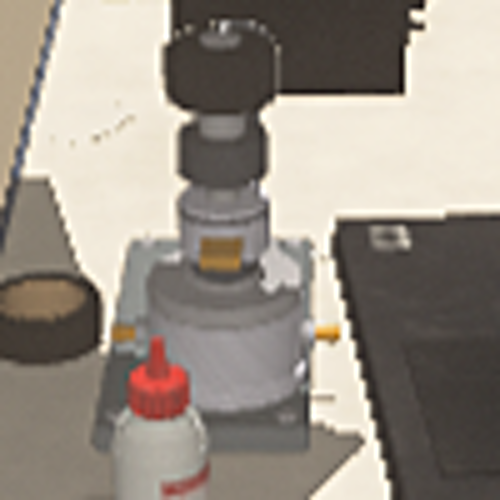

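View pics/wrist11.png

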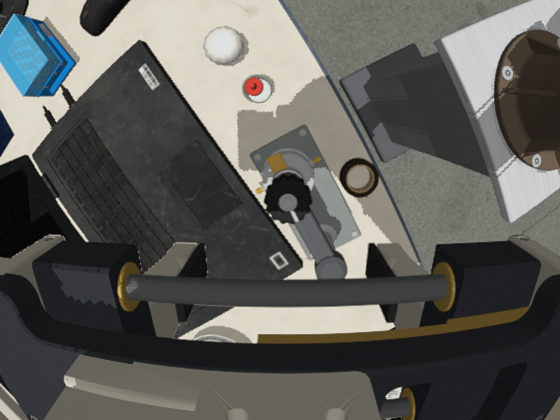

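```bash
python3 -m creep '[[0,0,0,0.02,0,0,1],[0,0,0,0.05,0,0,1],[0,0,0,0.08,0,0,1],[0,0,0,0.11,0,0,1],[0,0,0,0.14,0,0,1],[0,0,0,0.17,0,0,1],[0,0,0,0.2,0,0,1],[0,0,0,0.23,0,0,1],[0,0,0,0.26,0,0,1],[0,0,0,0.28,0,0,1],[0,0,0,0.28,0,0,1],[0,0,0,0.28,0,0,1]]'
python3 - <<'E'
from h import *
a=ctrl.snapshot("top");cv2.imwrite('pics/top12.png',cv2.resize(a[130:270,200:400],None,fx=4,fy=4,interpolation=cv2.INTER_CUBIC))
E
```

```text
clock: 14.83
tool_pos: [0.2886, -0.3411, 0.3316]
orientation: [179.8, 0.0, -120.3]
force: [-0.8, 0.1, 0.5]
opening: 0.0874
```

View pics/top12.png

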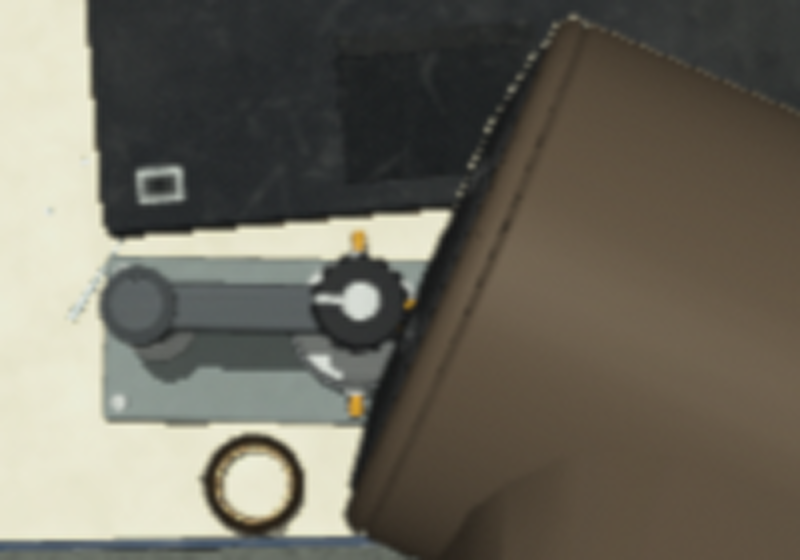

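Run:
```python
from h import *
k=at("top",361/4+199.6,300/4+129.6,.154);p=at("top",139/4+199.6,304/4+129.6,.122);print(k,p,np.degrees(np.arctan2(*(k-p)[1::-1])))
print(proj("top",[.4337,-.0976,.154]))
```

```text
[ 0.4341 -0.0979  0.154 ] [0.4365 0.0012 0.122 ] -91.3873158089314
[289.70378679 204.82668436]
```

```bash
python3 -c "
from plant import ctrl
print(ctrl.close_job(), ctrl.get_obs()['clock'])"
```

```text
the job is handed in; nothing more can be done
the job is handed in; nothing more can be done
```

The sample cell is closed and the job is handed in. The last clock reading before that was about 15 s, out of the 67 s allowed.

- **Cover:** I pressed it straight down with the closed fingertips until it hit the hard stop. The push reached about 37 N with the fingertips at about 58 mm, and the side picture then showed no gap under the cover.
- **Clamp arm:** I swung it over the cell to its stop, where the push force rose to about 27 N with almost no further movement. In the final top view it lies within about 0.2° of the post-to-cell line, which is inside measurement error.
- **Knob:** I turned it about 2.1 rad clockwise. The tab was flush at about 1.8 rad and out at the next look, so I stopped at most 0.3 rad past the pop (an eighth of a turn is 0.79 rad).
- **Letting go:** I nudged the arm about 3 mm (commanded) towards its stop, because the tool had been pushing it slightly the opening way. I then opened the gripper and moved clear. The tab was still out in the side view after release.
- **Bystanders:** The dropper bottle and foil-topped jar were both upright and looked unmoved in the last wrist picture. I judged that by eye and did not measure their positions again. In the final top view the robot hid them.

One check disagreed: in the last wrist picture the post appeared about 12 pixels, and the knob about 3, from where the calibration predicted. The arm was probably still settling then, and the later top view agreed with the prediction.

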